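# Hold a spring clamp gaping over a freshly glued patch

### The arm

A 6-joint arm with a two-finger parallel gripper is mounted at the origin on the work surface. World frame = base frame: x ahead of the robot, y to its left, z up, the work surface at z = 0. Lengths are in m, angles in rad, forces in N, time in s.
With the tool pointing down it reaches from about 0.35 to 0.85 m from the base axis. Payload 8.1 kg.
Tool frame: the origin (TCP) lies midway between the tips of the shut fingers; the grasp point (between the pads) lies 19 mm behind it; z points along the fingers, y is the direction in which the jaws open and shut (so a half turn about z gives the same grasp; the last joint's range is limited). The gripper opens to 93 mm and grips with 3 to 60 N. Pads are 15 mm wide; open, the fingers measure 128 mm over their backs; the gripper's body (75 mm by 188 mm) begins 65 mm behind the grasp point.
Start: joints at [-1.195, 0.13, 1.488, -0, 1.523, -0.085], TCP at [0.267, -0.537, 0.198] pointing down, gripper open.
Joint ranges: [-2.96, 2.96], [-0.89, 2.26], [0.02, 2.5], [-1.34, 4.48], [0, 2.73], [-2.66, 2.66]. Speed limits (rad/s): [2.39, 2.39, 2.79, 3.14, 3.14, 3.14].

### API

Orientations are given as a rotation vector (axis times angle).
In Python, from plant import robot, optics, ticket gives the robot as it stands.
- The arm moves only by the tool send_rows, never from a script. Its argument "targets" is a list of rows, each a list of 3 entries, a list of its own where there are three numbers: the opening, from -1 (shut) to 1 (fully open), then the shift along the tool's x, y, z in mm, then the turn about the tool's z in rad. A call has 1 to 12 rows; each row shifts and turns the commanded pose from where the row before left it, along the tool's axes as they then stand; what a row does not reach is not made up. A row lasts 1/10 s, in which the tool goes at most 50 mm and 8.59 degrees, less where a joint would pass 70% of its speed; a pose out of reach is approached as far as the arm can. A call with a gripper value outside its range is refused whole. The fingers move at their own pace and stop on an object; "newtons" is the grip in N (left out, the last holds). Time passes only in rows, so rows that do not move let the fingers close. It gives the time, the measured TCP pose, the force and the opening at its end, in the units of the state.
- robot.read_state(): the state, without advancing time (a new reading comes with each control period).
- optics.read_camera(name): name is "scene" or "side" or "wrist"; returns a dict with "color" (480x640x3 uint8, red, green, blue), "K" (3x3 intrinsics, pixels), "position" and "orientation" of the camera in the world. Camera axes: x right, y up, looking along -z (the intrinsics and any distortion apply to the point x, -y, -z); pixel columns grow to the right and rows downward; lengths in m; the calibration is good to about 2 mm. A picture is of the moment at which its call begins. There is no depth.
- ticket.close_job(): hands the job in, once; it reports no verdict.
Trained networks look in the newest picture that a camera, given by its name, has taken for a name from the list of things; names that differ only in an ending like _2 or _b are one class to them, and where a whole thing is asked for, a point or a joint stands for the part that bears it (a point fixed in the world has none). Each returns a list of dicts, best first, with "confidence" (0 to 1); they miss things now and then, are a little off and sometimes report something else, mostly with a low value. They report only what shows in the picture. A call takes as long as a camera call. They do not tell look-alikes from the thing itself.
- optics.cut_out(camera, name): "region" (480x640 bool, what is visible of it) and "point" ([column, row] in pixels, amid what is visible of it).
The state is a dict: "t": time; "q": joint angles; "dq": joint speeds; "joint_torque": joint torques, N m; "tool_pos": TCP position; "orientation": TCP orientation; "force": force on the tool from outside, world axes, zero at the start; "wrist_torque": the same for the moment, N m; "opening": finger opening in m.
Only numpy, scipy, OpenCV 4.12 (cv2) and the standard library are available. Lean on these libraries where they do the work, as an engineer would, in place of code of your own. Each camera call takes 0.05 s, during which the arm holds its last target.

### The job

Lift the red-handled spring clamp up and off its peg, squeeze its handles to spread the jaws wide, and bring it down over the top edge of the orange panel in the vise: square across the edge at the middle of the black patch, one jaw on each side, the jaw pads about half-way down the patch. The glue is wet, so neither the clamp nor the gripper may touch the panel, the patch or the vise, and the tape rolls, glue bottle and brush stay where they are. Finish while still holding the clamp spread open there, still and without letting it bite, so that I can true up the patch.

Things in the scene. Friction and masses are not known exactly. Their poses are not given: they have to be found in the camera images.
- clamp_grip (a point): Midway between the rounded red handle ends of a steel spring clamp (0.1-0.17 kg) that hangs upright on one of three pegs, jaws down and shut, handles up in a V: pinch it here. Ends: bars of 8 mm diameter, 24 mm long along x, 58 mm outside to outside along y, the top of the clamp. x along pivot pin and peg, y the way handles close and jaws open, z up. Fixed to the -y half, turns with it
- clamp_pivot (a point): Pivot of the clamp, 54 mm below the grip point. Handle ends sit 59.5 mm from it. Just under it the peg passes through the loop between pivot and pads: the shut clamp can rise about 35 mm at most on the peg and must rise over 13 mm to pass off over the peg's upturned tip; or open it and lift straight up. Lowest point of the clamp: 65 mm below the pivot
- clamp_jaw (a joint): Angle of one half of the clamp against the other, rad: 0 shut, 0.6 fully open at a firm stop. Squeezing the handle ends opens the jaws: it starts at about 10 N on each end (below 9 N the clamp stays shut) and takes about 18 N at the stop. There the ends are 24 mm outside to outside and 59 mm above the pivot, the pad middles 54 mm below the pivot and 34 mm apart
- clamp_pad_a (a point): Middle of the gripping face of the black jaw pad on the clamp's -y half, 57 mm below the pivot when shut. Pad 22 mm along x, 14 mm high, 6 mm thick
- clamp_pad_b (a point): The same on the clamp's +y half; both points coincide while the clamp is shut
- rack: Fixed rack of aluminium profile, 310 mm wide, 183 mm high. Origin on the bench under the middle of its cross rail; z up. Three level steel pegs point along -x at y = -95, 0 and 95 mm: 8 mm diameter, 170 mm above the bench, reaching to x = -80 mm, the tip turned up 12 mm. Rail 20 mm thick, its top 180 mm above the bench. Things hang at x = -48 mm
- vise: Fixed grey bench vise holding the orange guard panel upright, top edge 190 mm above the bench. Panel 5 mm thick along x, 220 mm long along y, 105 mm high. Origin on the bench under the panel's middle; z up; the vise's jaws reach 109 mm above the bench, its screw handle points along -x.
- patch: Black repair patch, 5 mm thick, 40 mm long along y, 50 mm high, glued to the panel's +x face, flush with the panel's top edge, anywhere within 50 mm of the panel's middle. Origin at the top edge, at the patch's mid-length, in the middle of the 10 mm thickness of panel and patch together. x through the thickness, y along the panel edge, z up.
- tape_yellow: bystander: yellow tape roll hanging on another peg, 66 mm diameter, 40 mm hole, 19 mm wide; origin at its centre, 16 mm below the peg's axis
- tape_blue: bystander: blue tape roll, the same size, on the third peg
- glue_bottle_mid (a point): bystander: white glue bottle with red cap standing on the bench, 44 mm diameter, 115 mm high; point half-way up
- glue_brush_grip (a point): bystander: glue brush lying on the bench, 160 mm long; point on its handle
Mind the look-alikes: they are no part of the job. What is shaped like the part that bears clamp_grip but purple is not meant.

How it is judged:
By the outcome, as a careful person would: the job done as asked, in the order asked, and still so for the second after the job is handed in, while the arm keeps its last pose, push and grip.
It also fails if it takes over 38 s, if anything falls off the work surface, if the arm or the gripper's body presses on something with over 40 N, if the wrist force passes 120 N, or if a joint passes its speed limit or range.

## Working session

There is one attempt and no reset: what is moved stays moved. The work goes in short steps, Python scripts to look and compute and a tool call to move; the robot and the scene stay as the last step left them, time stands still between calls to the robot, and variables do not carry over. Pictures are saved under pics/ and viewed, and the job is handed in when it is done.

Besides the shell and the picture viewer there is one more tool, called by a JSON object that holds its "op" and its "data". send_rows: Moves the arm, as the interface text tells. Its arguments: {"type":"object","properties":{"targets":{"type":"array","items":{"type":"array"}},"newtons":{"type":"number"}},"required":["targets"]}

```bash
ls; mkdir -p pics
cat > h.py <<'E'
import numpy as np, cv2
from plant import robot, optics, ticket
from scipy.spatial.transform import Rotation as R
def Rm(o):
    o=np.array(o,float)
    if o.shape==(3,3): return o
    return R.from_rotvec(o).as_matrix() if o.size==3 else R.from_quat(o).as_matrix()
def save(c,n):
    cv2.imwrite('pics/'+n,c['color'][:,:,::-1])
def ray(c,uv):
    K=np.array(c['K']);d=np.linalg.inv(K)@np.array([uv[0],uv[1],1.]);d=Rm(c['orientation'])@np.array([d[0],-d[1],-d[2]])
    return np.array(c['position']),d/np.linalg.norm(d)
def proj(c,p):
    q=Rm(c['orientation']).T@(np.array(p,float)-np.array(c['position']));v=np.array(c['K'])@np.array([q[0],-q[1],-q[2]]);return v[:2]/v[2]
def tri(obs):
    A=np.zeros((3,3));b=np.zeros(3)
    for c,uv in obs:
        o,d=ray(c,uv);P=np.eye(3)-np.outer(d,d);A+=P;b+=P@o
    x=np.linalg.solve(A,b);return x,[np.round(proj(c,x)-uv,1) for c,uv in obs]
def plane(c,uv,z):
    o,d=ray(c,uv);return o+d*(z-o[2])/d[2]
E
python3 - <<'E'
from h import *
print(robot.read_state())
for n in ['scene','side','wrist']:
    c=optics.read_camera(n);save(c,n+'0.png');print(n,{k:v for k,v in c.items() if k!='color'})
E
```

```text
pics
{'t': 0.0, 'q': array([-1.19542319e+00,  1.31195660e-01,  1.48924721e+00,  7.42534373e-06,
        1.52300114e+00, -8.54059955e-02]), 'dq': array([ 1.04174683e-05,  1.30934788e-04, -8.37617757e-06, -2.13042651e-03,
        1.28407208e-03,  9.07734832e-04]), 'joint_torque': array([ 3.78363562e-03, -5.59834456e+01, -4.91759777e+01,  7.68627436e-02,
        3.53704509e-02, -1.68043666e-04]), 'tool_pos': array([ 0.26658633, -0.53685386,  0.1965845 ]), 'orientation': array([-3.05679949e+00, -7.16984955e-01,  4.08384681e-04]), 'force': array([ 0.02362109, -0.43514123, -0.5352908 ]), 'wrist_torque': array([ 0.0244572 , -0.00679994,  0.01208419]), 'opening': 0.09274023631290679}
scene {'K': array([[475.61503466,   0.        , 326.03244301],
       [  0.        , 475.61503466, 240.4515278 ],
       [  0.        ,   0.        ,   1.        ]]), 'position': array([1.22230362, 0.30125296, 0.61007518]), 'orientation': array([0.64322519, 0.97669469, 1.80836474])}
side {'K': array([[461.75959954,   0.        , 309.61492413],
       [  0.        , 461.75959954, 240.48685623],
       [  0.        ,   0.        ,   1.        ]]), 'position': array([0.36297744, 0.66356284, 0.78178326]), 'orientation': array([ 0.18971225, -1.14144634, -2.54567567])}
wrist {'K': array([[401.56371825,   0.        , 329.58859901],
       [  0.        , 401.56371825, 240.35281422],
       [  0.        ,   0.        ,   1.        ]]), 'position': array([ 0.33052738, -0.50518524,  0.38282203]), 'orientation': array([-0.22986465,  0.14643824, -1.1039107 ])}
```

View pics/scene0.png

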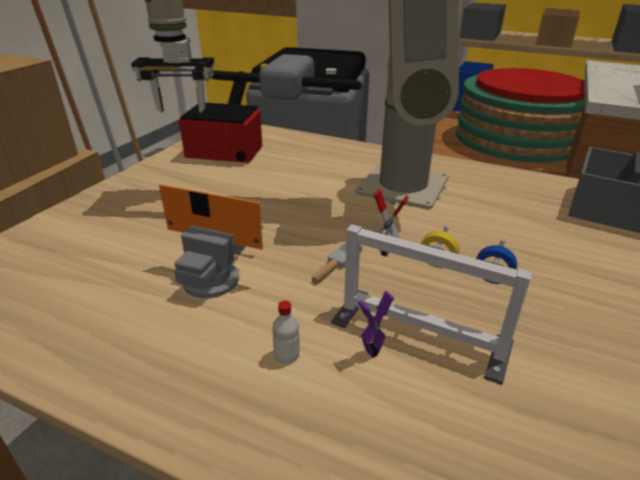

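View pics/side0.png

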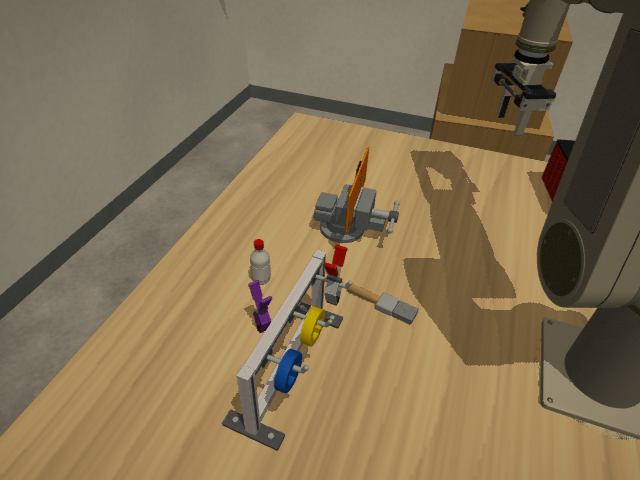

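View pics/wrist0.png

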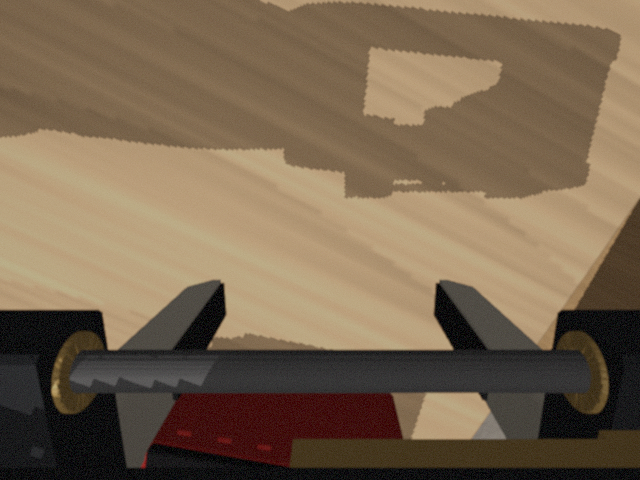

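Run:
```python
from h import *
def crop(n,x0,y0,x1,y1,s,o):
    im=cv2.imread(f'pics/{n}0.png')[y0:y1,x0:x1];cv2.imwrite('pics/'+o,cv2.resize(im,None,fx=s,fy=s,interpolation=cv2.INTER_CUBIC))
crop('scene',330,180,530,380,4-1,'cs1.png')
crop('scene',150,175,280,300,4,'cs2.png')
crop('side',220,230,350,450,3-.3,'cd1.png')
crop('side',300,140,440,300,4-.3,'cd2.png')
for cam in ['scene','side']:
    for n in ['clamp_grip','clamp_pivot','clamp_pad_a','patch','vise','rack','tape_yellow','tape_blue','glue_bottle_mid','glue_brush_grip']:
        for d in optics.cut_out(cam,n)[:3]: print(cam,n,round(d['confidence'],2),np.round(d['point'],1),d['region'].sum())
```

```text
scene clamp_grip 0.86 [377.3 326.4] 1021
scene clamp_grip 0.75 [386.5 211.9] 638
scene clamp_pivot 0.94 [376.4 327.4] 1009
scene clamp_pivot 0.59 [383.2 215.2] 562
scene clamp_pad_a 0.91 [383.  314.5] 475
scene clamp_pad_a 0.83 [396.5 211.6] 169
scene clamp_pad_a 0.8 [376.  323.4] 1028
scene patch 0.6 [201.3 205.3] 429
scene vise 0.76 [208.9 236.9] 7258
scene rack 0.88 [447.5 269.1] 8506
scene tape_yellow 0.81 [442.7 238.9] 419
scene tape_yellow 0.21 [396.4 215.6] 254
scene tape_blue 0.78 [496.9 255.8] 571
scene tape_blue 0.26 [384.5 212.5] 583
scene glue_bottle_mid 0.71 [286.6 334.8] 1320
scene glue_brush_grip 0.85 [334.  266.4] 511
side clamp_grip 0.94 [332.8 275.8] 787
side clamp_grip 0.84 [259.9 311.9] 629
side clamp_pivot 0.96 [260.8 308.2] 644
side clamp_pivot 0.88 [335.4 275.7] 802
side clamp_pivot 0.55 [259.6 264.4] 641
side clamp_pad_a 0.98 [260.1 307.4] 576
side clamp_pad_a 0.85 [330.4 284.2] 507
side clamp_pad_a 0.68 [332.8 272.4] 724
side patch 0.2 [262. 265.] 715
side patch 0.19 [285.3 371.1] 737
side vise 0.95 [353.  212.6] 3562
side rack 0.83 [269.4 354.1] 5761
side tape_yellow 0.77 [313.  326.8] 645
side tape_yellow 0.58 [332.6 276.8] 811
side tape_blue 0.72 [258.5 263.9] 750
side tape_blue 0.56 [284.7 369.7] 792
side glue_bottle_mid 0.8 [261.5 262. ] 683
side glue_brush_grip 0.7 [388.1 304.2] 973
```

View pics/cs1.png

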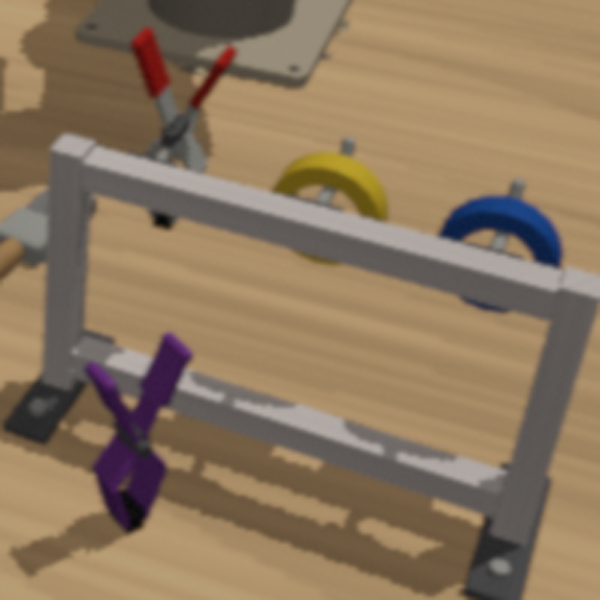

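View pics/cs2.png

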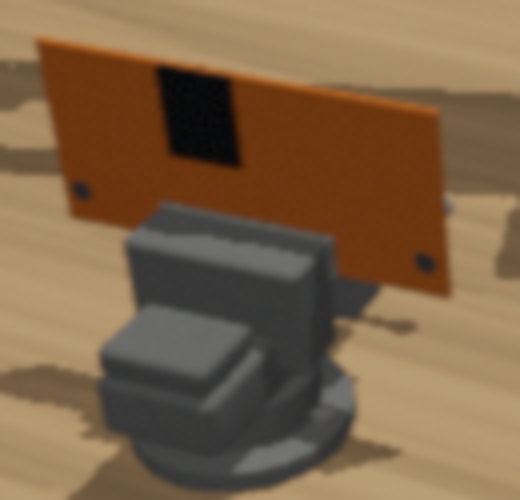

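View pics/cd1.png

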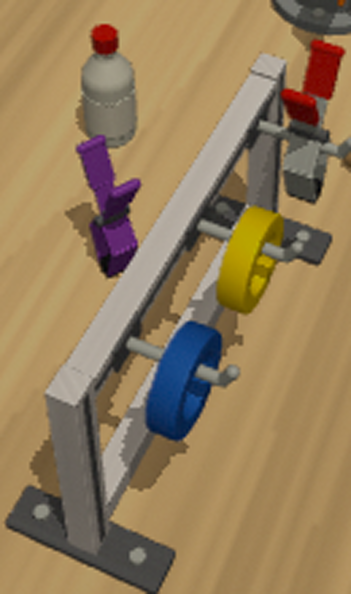

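View pics/cd2.png

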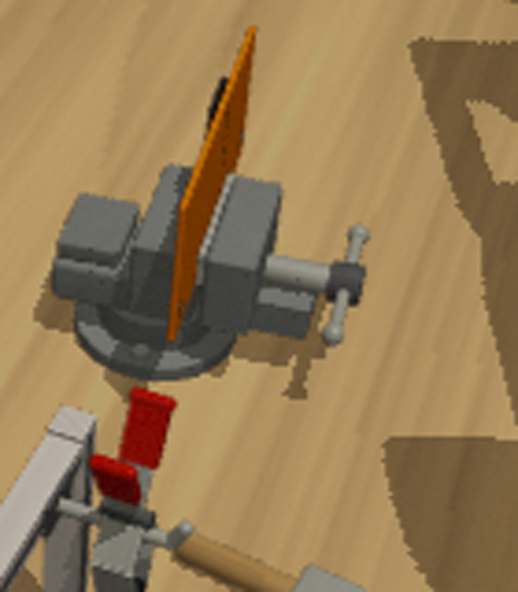

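```bash
cat > fit.py <<'E'
from h import *
from scipy.optimize import least_squares
S=optics.read_camera('scene');D=optics.read_camera('side')
s=lambda x,y:np.array([330+x/3,180+y/3]); d=lambda x,y:np.array([220+x/2.7,230+y/2.7])
if __name__=='__main__':
    print('tips',tri([(S,s(347,142)),(D,d(300,240))]),tri([(S,s(517,185)),(D,d(232,372))]))
    obs=[(S,s(347,142),(-.080,0,.182)),(S,s(517,185),(-.08,.095,.182)),(D,d(348,146),(-.08,-.095,.182)),(D,d(300,240),(-.08,0,.182)),(D,d(232,372),(-.08,.095,.182)),
     (S,s(52,150),(.01,-.155,.183)),(S,s(62,135),(-.01,-.155,.183)),(D,d(48,393),(.01,.155,.183)),(D,d(62,368),(.01,.135,.183)),(D,d(98,372),(-.01,.135,.183)),(D,d(287,62),(-.01,-.155,.183))]
    def f(p):
        M=R.from_euler('z',p[2]).as_matrix();t=np.array([p[0],p[1],0]);return np.concatenate([proj(c,M@np.array(q)+t)-uv for c,uv,q in obs])
    r=least_squares(f,[.55,0,0],loss='soft_l1');print(r.x,np.degrees(r.x[2]),'\n',f(r.x).reshape(-1,2).round(1))
    M=R.from_euler('z',r.x[2]).as_matrix();print('clamp hang',M@[-.048,-.095,.17]+[r.x[0],r.x[1],0])
    v=lambda x,y:np.array([150+x/4,175+y/4]);w=lambda x,y:np.array([300+x/3.7,140+y/3.7])
    ends=[]
    print('panel far end',tri([(S,v(39,39)),(D,w(253,28))]),'near end',tri([(S,v(438,108)),(D,w(182,206))]))
    # vise fit: panel corners thickness ±2.5 : scene sees +x face
    ob=[(S,v(39,40),(0,-.11,.19)),(S,v(438,109),(0,.11,.19)),(S,v(70,216),(0.0025,-.11,.085)),(S,v(449,295),(.0025,.11,.085)),(D,w(253,28),(0,-.11,.19)),(D,w(182,206),(0,.11,.19)),(D,w(170,338),(.0,.11,.085))]
    def g(p):
        M=R.from_euler('z',p[2]).as_matrix();t=np.array([p[0],p[1],0]);return np.concatenate([proj(c,M@np.array(q)+t)-uv for c,uv,q in ob])
    r=least_squares(g,[.55,-.3,0],loss='soft_l1');print(r.x,np.degrees(r.x[2]),'\n',g(r.x).reshape(-1,2).round(1))
    M=R.from_euler('z',r.x[2]).as_matrix();t=np.array([r.x[0],r.x[1],0])
    for n,p in [('L',(156,67)),('R',(231,78)),('Lb',(170,155)),('Rb',(241,167))]:
        o,dd=ray(S,v(*p));nrm=M[:,0];k=(nrm@(t-o)+.0075)/(nrm@dd);q=M.T@(o+k*dd-t);print(n,q.round(4))
    # clamp handles
    for c,n in((S,'scene'),(D,'side')):
        hsv=cv2.cvtColor(c['color'],cv2.COLOR_RGB2HSV);m=((hsv[...,0]<6)|(hsv[...,0]>174))&(hsv[...,1]>180)&(hsv[...,2]>70)
        k,l,st,ce=cv2.connectedComponentsWithStats(m.astype(np.uint8))
        for i in range(1,k):
            if st[i,4]>30: print(n,st[i],ce[i].round(1))
E
python3 fit.py
```

```text
tips (array([0.49232047, 0.20351893, 0.18355501]), [array([-0.1, -0.1]), array([-0.1,  0.1])]) (array([0.49695514, 0.30062256, 0.18182967]), [array([0.8, 0.8]), array([ 0.7, -1. ])])
[ 0.5708437   0.20183326 -0.03289307] -1.884634370693224 
 [[ 0.5  0.4]
 [ 0.3 -0.4]
 [ 2.  -2.7]
 [ 0.5  1.4]
 [ 2.8 -1.1]
 [-3.8  0.1]
 [-2.4 -0.3]
 [-2.1  1.9]
 [-0.5  0.2]
 [-1.9  3.5]
 [ 0.3 -4.1]]
clamp hang [0.51974539 0.10846323 0.17      ]
panel far end (array([ 0.58328742, -0.3420393 ,  0.18761736]), [array([0.6, 1. ]), array([ 0.2, -0.9])]) near end (array([ 0.56513152, -0.12487064,  0.19087113]), [array([0.5, 0.9]), array([ 0.3, -0.8])])
[ 0.57386703 -0.2351954   0.08065813] 4.621370363033282 
 [[-0.5 -0.7]
 [ 0.3  0.9]
 [ 0.   1.2]
 [ 0.5  2.2]
 [ 0.9 -2.2]
 [ 0.4 -0.7]
 [ 0.2  0.4]]
L [ 0.0075 -0.0367  0.1905]
R [0.0075 0.0048 0.1922]
Lb [ 0.0075 -0.0369  0.1419]
Rb [0.0075 0.0034 0.1433]
scene [ 478   69  106   33 2647] [533.7  84.3]
scene [ 180  109   81   53 2856] [221.2 138.1]
scene [374 190  12  22 136] [379.8 200.3]
scene [394 197  14  18  49] [400.6 205.1]
scene [279 301  11  14 135] [284.1 307.4]
side [254 239   9  11  84] [258.3 244.1]
side [324 245  24  31 291] [337.  258.2]
```

Run:
```python
from fit import *
w=lambda x,y:np.array([300+x/3.7,140+y/3.7])
a=tri([(S,s(145,35)),(D,w(153,396))]);b=tri([(S,s(228,52)),(D,w(110,463))]);print(a,b,(a[0]+b[0])/2,b[0]-a[0])
print(plane(S,s(135,440),.1),plane(S,[286,335],.057))
st=robot.read_state();T=Rm(st['orientation']);print(T.round(3),st['t'])
c=optics.read_camera('wrist');W=Rm(c['orientation']);print((T.T@W).round(3),T.T@(np.array(c['position'])-st['tool_pos']))
```

```text
(array([0.51642325, 0.0858432 , 0.23639357]), [array([0.5, 0.7]), array([ 0.3, -0.8])]) (array([0.51993557, 0.1363175 , 0.23789018]), [array([0.8, 1. ]), array([ 0.6, -1.2])]) [0.51817941 0.11108035 0.23714188] [0.00351232 0.0504743  0.00149661]
[0.69246037 0.15038304 0.1       ] [0.72793384 0.01195062 0.057     ]
[[ 0.896  0.445 -0.   ]
 [ 0.445 -0.896  0.   ]
 [ 0.    -0.    -1.   ]] 1.35
[[-0.001  0.967  0.256]
 [ 1.     0.     0.002]
 [ 0.001  0.256 -0.967]] [ 0.07137438 -0.00029962 -0.18612992]
```

Run:
```python
import cv2
a=cv2.imread('pics/scene0.png')[175:275,350:430];b=cv2.imread('pics/side0.png')[230:320,290:370]
import numpy as np
o=np.zeros((500,800,3),np.uint8);o[:500,:400]=cv2.resize(a,(400,500),interpolation=3)[:500];o[:450,400:800]=cv2.resize(b,(400,450),interpolation=3)
cv2.imwrite('pics/conf.png',o)
```

```text
(no output)
```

View pics/conf.png

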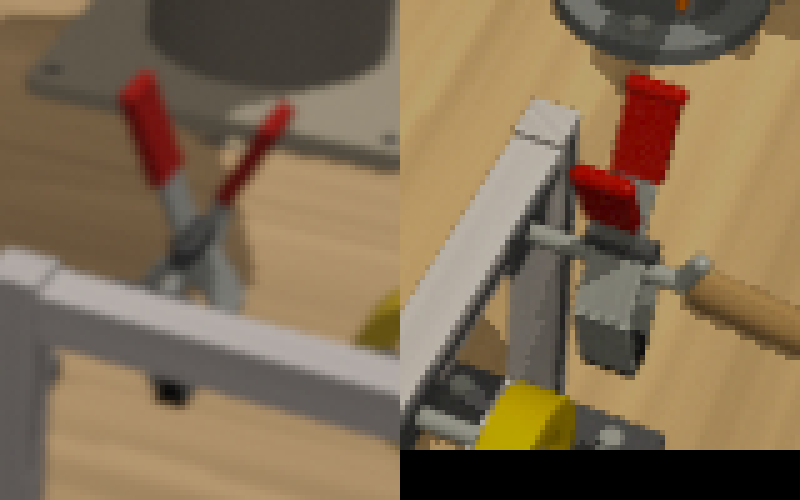

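Candidates for the clamp: red at scene (387,212) / side (333,275), and purple at scene (377,326) / side (260,310). The red one hangs on the -y peg in the enlarged crop and fits the description. The purple one stands on the bench behind the rack and is a decoy.

{"op": "send_rows", "data": {"targets": [[1,[0,0,-50],0.126],[1,[0,0,-50],0.126],[1,[0,0,-50],0.126],[1,[0,0,-50],0.125],[1,[14,-41,0],0],[1,[14,-41,0],0],[1,[14,-41,0],0],[1,[14,-41,0],0],[1,[14,-41,0],0],[1,[14,-41,0],0],[1,[14,-41,0],0],[1,[14,-41,0],0]], "newtons": 6}}

```text
t: 2.6
tool_pos: [0.3928, -0.2128, 0.3979]
orientation: [3.141, -0.067, 0.001]
force: [0.1, -0.4, 0.1]
opening: 0.0929
```

{"op": "send_rows", "data": {"targets": [[1,[14,-41,0],0],[1,[14,-41,0],0],[1,[14,-41,0],0],[1,[14,-41,0],0],[1,[14,-41,0],0],[1,[14,-41,0],0],[1,[14,-41,0],0],[1,[14,-41,0],0],[1,[0,0,30],0],[1,[0,0,30],0],[1,[0,0,10],0],[1,[0,0,0],0]]}}

```text
t: 3.8
tool_pos: [0.5173, 0.1084, 0.326]
orientation: [3.14, -0.066, -0.005]
force: [0.2, 0.3, 0.1]
opening: 0.0931
```

Run:
```python
from h import *
for n in ['wrist','side']:
    c=optics.read_camera(n);save(c,n+'1.png')
st=robot.read_state();print(st['t'],st['tool_pos'],Rm(st['orientation']).round(3),st['q'].round(2))
```

```text
3.9 [0.51860656 0.10828196 0.3291498 ] [[ 0.999 -0.043  0.002]
 [-0.043 -0.999  0.   ]
 [ 0.002 -0.    -1.   ]] [ 0.11 -0.08  1.46  0.    1.75  1.72]
```

View pics/wrist1.png

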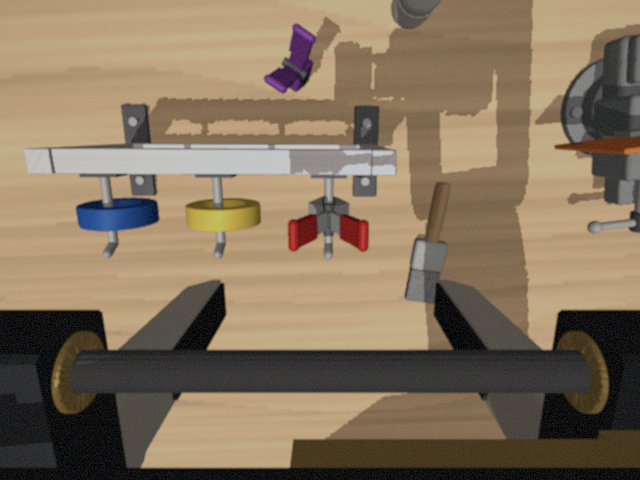

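View pics/side1.png

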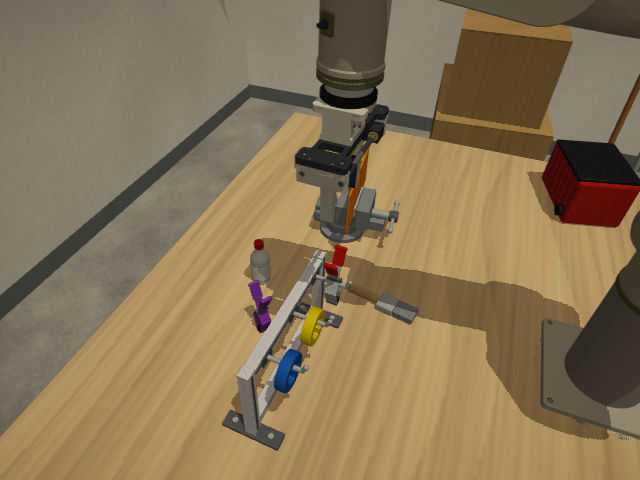

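Run:
```python
from h import *
st=robot.read_state();c=optics.read_camera('wrist');T=Rm(st['orientation'])
im=c['color'][120:280,20:420][:,:,::-1];cv2.imwrite('pics/w2.png',cv2.resize(im,None,fx=2,fy=2,interpolation=3))
im=c['color'][165:265,270:390][:,:,::-1];cv2.imwrite('pics/w3.png',cv2.resize(im,None,fx=6,fy=6,interpolation=3))
hsv=cv2.cvtColor(c['color'],cv2.COLOR_RGB2HSV);m=((hsv[...,0]<6)|(hsv[...,0]>174))&(hsv[...,1]>180)&(hsv[...,2]>70)
k,l,s,ce=cv2.connectedComponentsWithStats(m.astype(np.uint8))
for i in range(1,k):
    if s[i,4]>30: print(s[i],ce[i].round(1))
for uv in [(291,235),(366,235),(329,235)]: print(plane(c,uv,.236))
for uv in [(328,252),(220,250),(108,252)]: print(plane(c,uv,.182))
```

```text
[289 217  28  35 602] [302.8 232.1]
[341 217  26  35 615] [353.3 232.4]
[0.52091815 0.13684143 0.236     ]
[0.51859835 0.08311829 0.236     ]
[0.51974261 0.10961756 0.236     ]
[0.49116629 0.1119029  0.182     ]
[0.49698727 0.20509708 0.182     ]
[0.49937156 0.30224697 0.182     ]
```

View pics/w2.png

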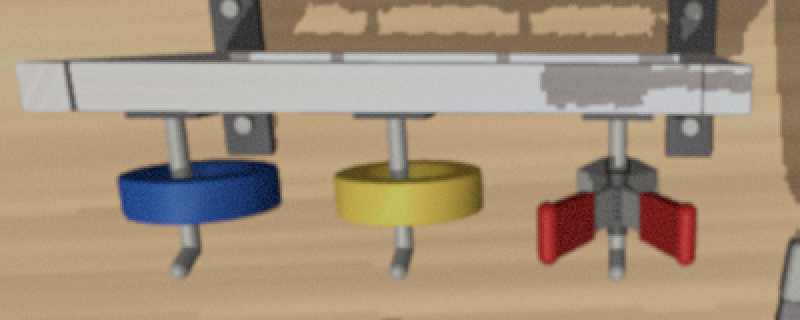

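View pics/w3.png

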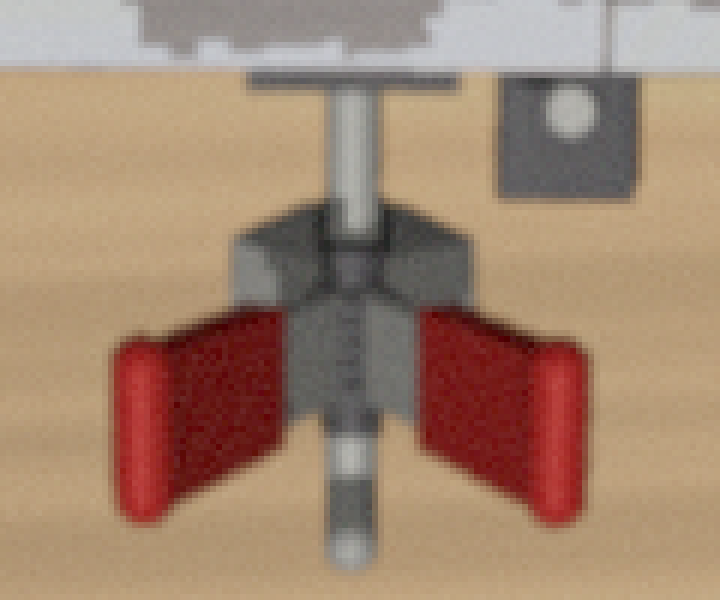

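{"op": "send_rows", "data": {"targets": [[1,[1,-1,35],0],[1,[0,0,35],0],[1,[0,0,25],0],[1,[0,0,17],0],[1,[0,0,0],0],[1,[0,0,0],0]]}}

```text
t: 4.55
tool_pos: [0.5201, 0.1094, 0.2175]
orientation: [-3.141, 0.067, -0.003]
force: [-0.5, -0.5, 0.7]
opening: 0.0929
```

Run:
```python
from h import *
st=robot.read_state();print(st['t'],st['tool_pos'])
a=optics.read_camera('side')['color'][180:330,270:420][:,:,::-1]
b=optics.read_camera('scene')['color'][120:270,310:460][:,:,::-1]
o=np.hstack([cv2.resize(x,(400,400),interpolation=3) for x in(a,b)]);cv2.imwrite('pics/g1.png',o)
save(optics.read_camera('wrist'),'gw1.png')
```

```text
4.55 [0.52014189 0.10935722 0.21750235]
```

View pics/g1.png

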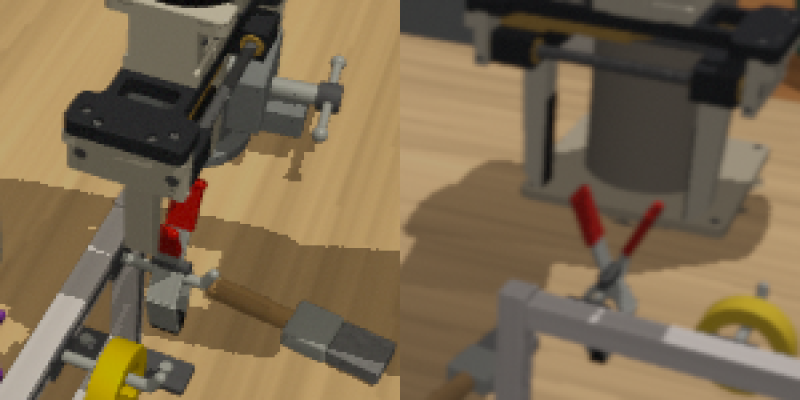

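View pics/gw1.png

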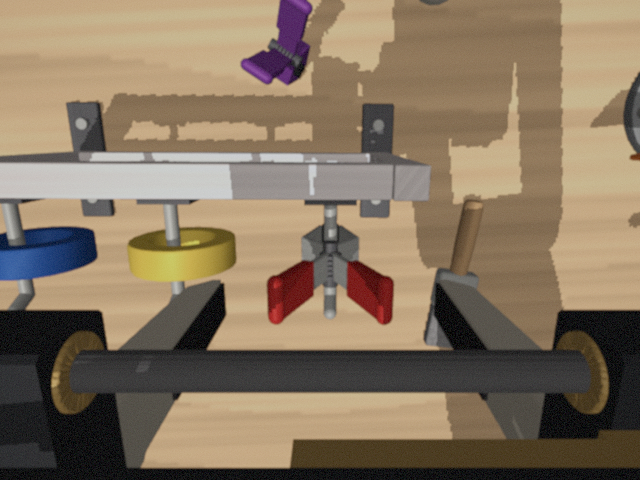

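The clamp handle bars sit at wrist (275,300) and (385,300), centred between the fingers at columns 224 and 436. Their 110 px spacing matches the grasp-point depth. I'll close lightly, below the 9 N at which the clamp starts to open.

{"op": "send_rows", "data": {"targets": [[-1,[0,0,0],0],[-1,[0,0,0],0],[-1,[0,0,0],0],[-1,[0,0,0],0],[-1,[0,0,0],0],[-1,[0,0,0],0],[-1,[0,0,0],0]], "newtons": 7}}

```text
t: 5.4
tool_pos: [0.5202, 0.1089, 0.2171]
orientation: [3.14, -0.067, 0.004]
force: [-0.7, -4.5, 12.0]
opening: 0.0421
```

Run:
```python
from h import *
st=robot.read_state();print(st['t'],st['tool_pos'],st['force'],st['opening'])
a=optics.read_camera('side')['color'][180:330,270:420][:,:,::-1]
b=optics.read_camera('scene')['color'][120:270,310:460][:,:,::-1]
o=np.hstack([cv2.resize(x,(400,400),interpolation=3) for x in(a,b)]);cv2.imwrite('pics/g2.png',o)
save(optics.read_camera('wrist'),'gw2.png')
```

```text
5.4 [0.52022353 0.10888587 0.2171266 ] [-0.6956288  -4.48136052 12.04820589] 0.04212783462051065
```

View pics/g2.png

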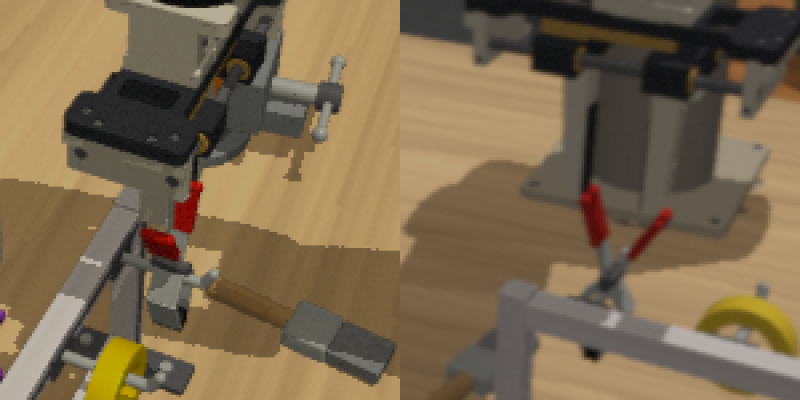

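View pics/gw2.png

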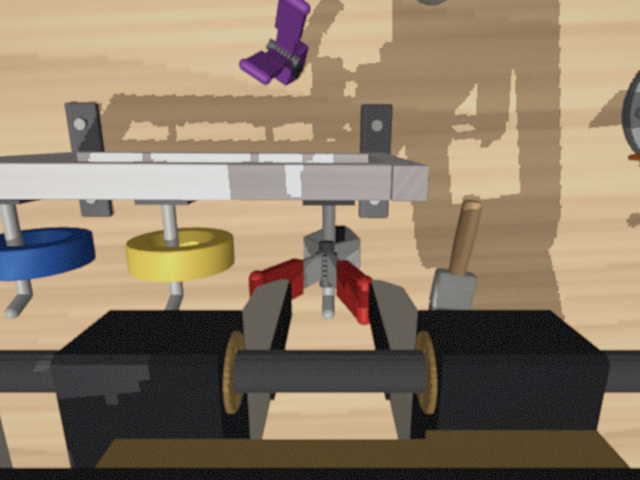

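Closing tipped the clamp: the +y handle (wrist (255,282)) swung out under the fingertip. I'll reopen, go deeper, and close in stages.

{"op": "send_rows", "data": {"targets": [[1,[0,0,0],0],[1,[0,0,0],0],[1,[0,0,0],0],[1,[0,0,0],0],[1,[0,0,0],0],[1,[0,0,0],0]]}}

```text
t: 6.15
tool_pos: [0.519, 0.1095, 0.2151]
orientation: [3.141, -0.066, -0.002]
force: [0.1, 0.1, 0.7]
opening: 0.073
```

Run:
```python
from h import *
st=robot.read_state();print(st['t'],st['tool_pos'],st['force'],st['opening'])
b=optics.read_camera('scene')['color'][120:270,310:460][:,:,::-1]
cv2.imwrite('pics/g3.png',cv2.resize(b,(500,500),interpolation=3))
save(optics.read_camera('wrist'),'gw3.png')
```

```text
6.15 [0.51901752 0.10954612 0.21510339] [0.12864385 0.08256097 0.7046442 ] 0.07302406177908245
```

View pics/g3.png

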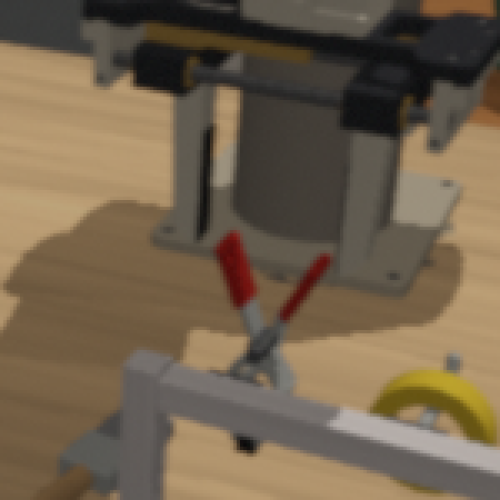

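View pics/gw3.png

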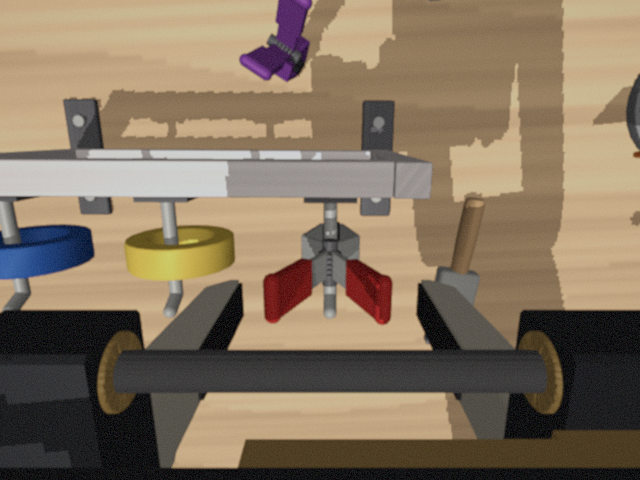

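Run:
```python
from h import *
st=robot.read_state();T=Rm(st['orientation']);p=np.array(st['tool_pos'])
hw=st['opening']/2
out=[]
for n,(x0,y0,x1,y1) in {'scene':(340,140,440,240),'side':(290,200,370,280),'wrist':(200,180,460,380)}.items():
    c=optics.read_camera(n);k=400//(x1-x0) if n!='wrist' else 1.5
    im=cv2.resize(c['color'][y0:y1,x0:x1][:,:,::-1],(400,400),interpolation=3);sx=400/(x1-x0);sy=400/(y1-y0)
    for s in(-1,1):
        for z,col in((0,(0,255,0)),(-.019,(255,0,255))):
            for xx in (-.0075,.0075):
                q=proj(c,p+T@np.array([xx,s*hw,z]));cv2.circle(im,(int((q[0]-x0+.5)*sx),int((q[1]-y0+.5)*sy)),3,col,-1)
    cv2.imwrite(f'pics/ov_{n}.png',im);out.append(im)
cv2.imwrite('pics/ov.png',cv2.resize(np.hstack(out),(800,267*1)))
cv2.imwrite('pics/ov2.png',np.hstack(out[:2]))
```

```text
(no output)
```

View pics/ov2.png

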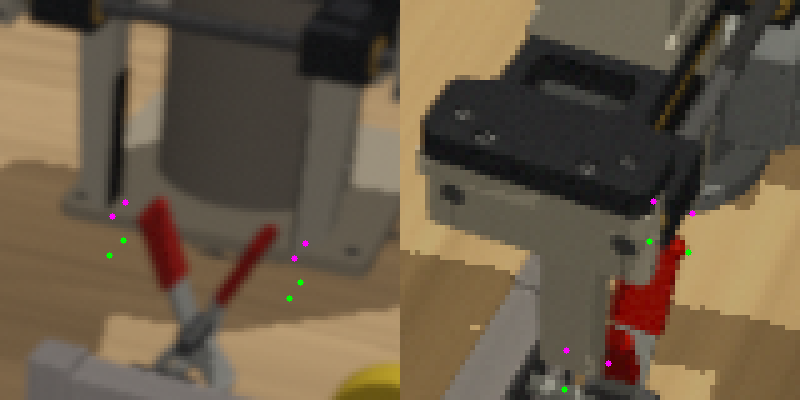

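View pics/ov_wrist.png

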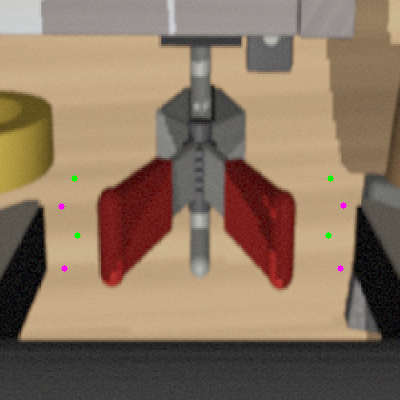

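The overlay shows the visible fingertips sit about 19 mm behind the nominal TCP, so the fingers only grazed the handle ends. I'll go 20 mm deeper with the gripper half open.

{"op": "send_rows", "data": {"targets": [[0.55,[0,0,10],0],[0.55,[0,0,10],0],[0.55,[0,0,0],0],[0.5,[0,0,0],0]]}}

```text
t: 6.8
tool_pos: [0.5188, 0.1095, 0.1948]
orientation: [3.141, -0.066, -0.002]
force: [0.0, 0.3, 0.4]
opening: 0.0706
```

Run:
```python
from h import *
st=robot.read_state();print(st['t'],st['tool_pos'],st['force'],st['opening'])
b=optics.read_camera('scene')['color'][140:240,340:440][:,:,::-1]
c=optics.read_camera('wrist')['color'][180:380,200:460][:,:,::-1]
cv2.imwrite('pics/g4.png',np.hstack([cv2.resize(b,(380,400),interpolation=3),cv2.resize(c,(420,400),interpolation=3)]))
```

```text
6.8 [0.51879473 0.10945893 0.19479156] [0.03842117 0.3088104  0.36448683] 0.07058863027513122
```

View pics/g4.png

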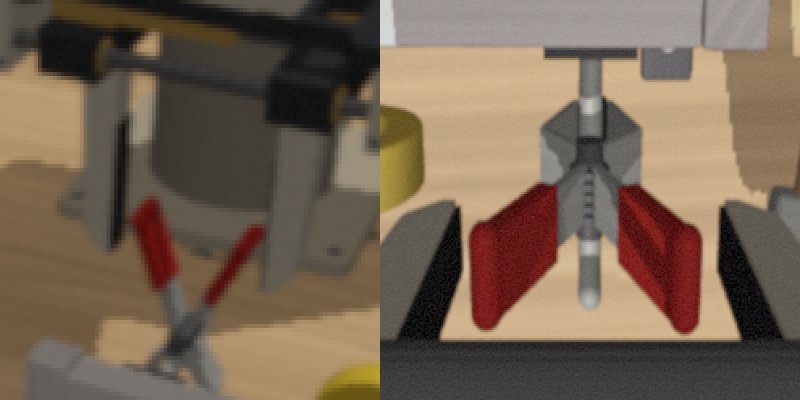

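{"op": "send_rows", "data": {"targets": [[0.33,[0,-1,0],0],[0.3,[0,0,0],0],[-1,[0,0,0],0],[-1,[0,0,0],0],[-1,[0,0,0],0],[-1,[0,0,0],0]], "newtons": 7}}

```text
t: 7.5
tool_pos: [0.5195, 0.1106, 0.1959]
orientation: [-3.141, 0.066, -0.001]
force: [0.2, 2.2, 2.8]
opening: 0.0575
```

```bash
cat > look.py <<'E'
from h import *
import sys
st=robot.read_state();print(st['t'],st['tool_pos'],st['force'],st['opening'])
x0,y0=int(sys.argv[2]),int(sys.argv[3]);w=int(sys.argv[4])
b=optics.read_camera('scene')['color'][y0:y0+w,x0:x0+w][:,:,::-1]
c=optics.read_camera('wrist')['color'][180:380,200:460][:,:,::-1]
print(robot.read_state()['opening'])
cv2.imwrite('pics/'+sys.argv[1],np.hstack([cv2.resize(b,(380,400),interpolation=3),cv2.resize(c,(420,400),interpolation=3)]))
E
python3 look.py g5.png 340 140 100
```

```text
7.5 [0.51953987 0.11057989 0.19589189] [0.17567201 2.23780263 2.82538476] 0.05753370973422746
0.05739136050327224
```

View pics/g5.png

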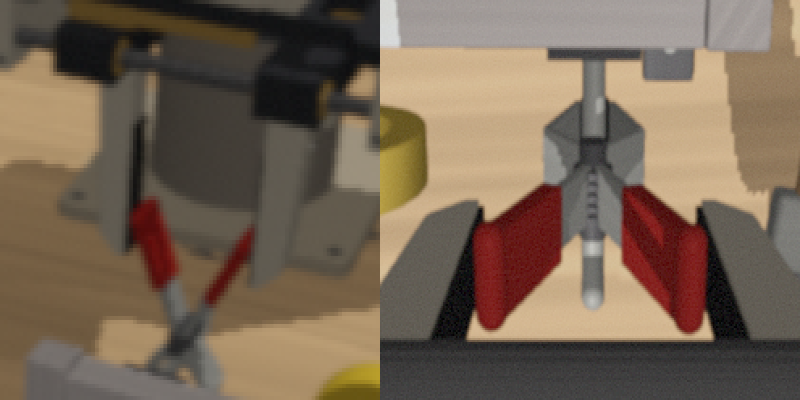

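Opening is 57.5 mm, so the clamp is held shut by both handles. Next I lift it partway.

{"op": "send_rows", "data": {"targets": [[-1,[0,0,-5],0],[-1,[0,0,-7],0],[-1,[0,0,-7],0],[-1,[0,0,-5],0],[-1,[0,0,0],0]]}}

```text
t: 8.1
tool_pos: [0.52, 0.1106, 0.221]
orientation: [-3.141, 0.066, -0.003]
force: [1.0, -0.2, -2.1]
opening: 0.0573
```

```bash
python3 look.py g6.png 340 130 100
python3 - <<'E'
from h import *
c=optics.read_camera('side')['color'][230:330,290:390][:,:,::-1];cv2.imwrite('pics/s6.png',cv2.resize(c,(500,500),interpolation=3))
E
```

```text
8.1 [0.52003778 0.11055073 0.22097808] [ 0.99179204 -0.19964918 -2.14145483] 0.0573369558147189
0.05728009411812699
```

View pics/g6.png

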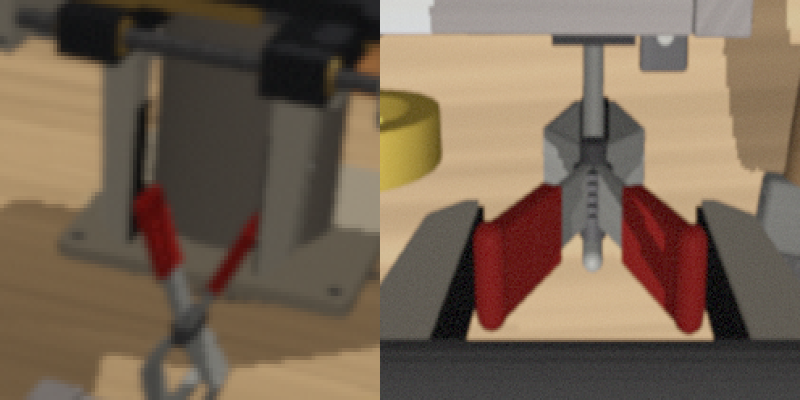

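View pics/s6.png

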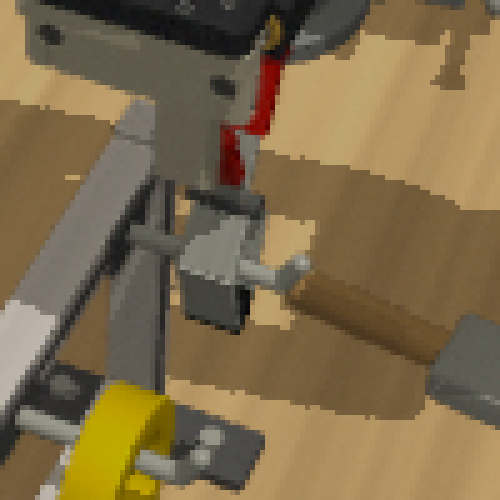

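{"op": "send_rows", "data": {"targets": [[-1,[-6,0,0],0],[-1,[-12,0,0],0],[-1,[-12,0,0],0],[-1,[-12,0,0],0],[-1,[-12,0,0],0],[-1,[-12,0,0],0],[-1,[-8,0,0],0],[-1,[-4,0,0],0],[-1,[0,0,0],0]]}}

```text
t: 9.15
tool_pos: [0.4412, 0.1139, 0.2197]
orientation: [-3.141, 0.066, -0.0]
force: [0.6, 0.5, -1.8]
opening: 0.0576
```

```bash
python3 look.py g7.png 340 130 100
python3 - <<'E'
from h import *
c=optics.read_camera('side')['color'][230:330,290:390][:,:,::-1];cv2.imwrite('pics/s7.png',cv2.resize(c,(500,500),interpolation=3))
E
```

```text
9.15 [0.44115329 0.11385593 0.2196525 ] [ 0.56825775  0.46090171 -1.80542993] 0.057614540172429986
0.05741183249179313
```

View pics/g7.png

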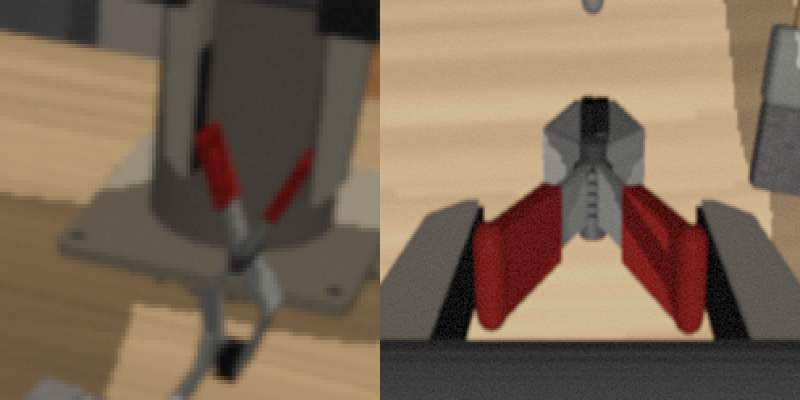

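View pics/s7.png

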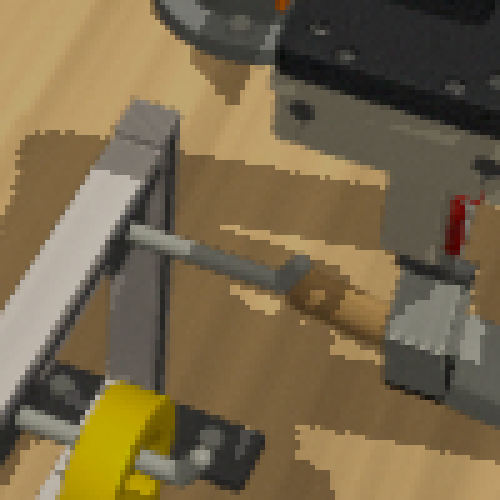

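Clear of the peg. Next I raise it and then squeeze.

{"op": "send_rows", "data": {"targets": [[-1,[0,0,-15],0],[-1,[0,0,-40],0],[-1,[0,0,-40],0],[-1,[0,0,-40],0],[-1,[0,0,-15],0],[-1,[0,0,0],0]]}}

```text
t: 9.9
tool_pos: [0.4429, 0.1139, 0.374]
orientation: [-3.14, 0.067, -0.01]
force: [-0.4, 0.5, -2.2]
opening: 0.0578
```

{"op": "send_rows", "data": {"targets": [[-1,[0,0,0],0],[-1,[0,0,0],0],[-1,[0,0,0],0],[-1,[0,0,0],0],[-1,[0,0,0],0],[-1,[0,0,0],0]], "newtons": 30}}

```text
t: 10.5
tool_pos: [0.4414, 0.1138, 0.3694]
orientation: [3.141, -0.066, -0.001]
force: [0.3, -0.3, -1.1]
opening: 0.0222
```

```bash
python3 look.py g8.png 340 50 150
```

```text
10.5 [0.44136783 0.11378257 0.36938821] [ 0.34920306 -0.31495904 -1.11568533] 0.022190196973268825
0.022651360220304638
```

View pics/g8.png

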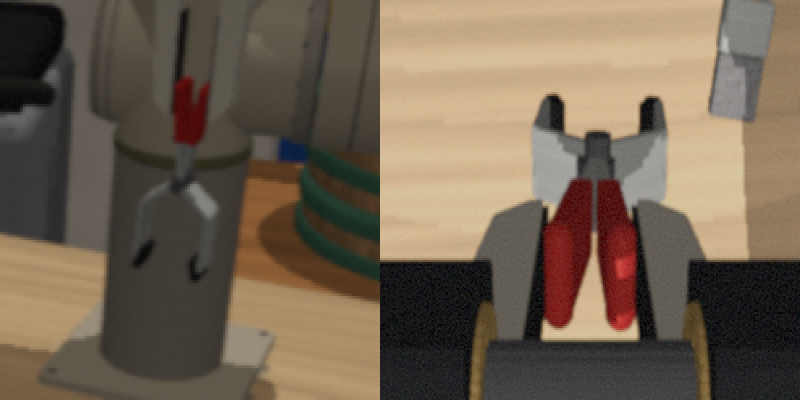

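The clamp is fully open: opening 22.6 mm, pads at wrist (553,110) and (651,110) in the crop. It has a small roll of about 2.4°. Next I turn it 97° and carry it over the patch.

{"op": "send_rows", "data": {"targets": [[-1,[0,0,0],-0.14],[-1,[0,0,0],-0.14],[-1,[0,0,0],-0.14],[-1,[0,0,0],-0.14],[-1,[0,0,0],-0.14],[-1,[0,0,0],-0.14],[-1,[0,0,0],-0.14],[-1,[0,0,0],-0.14],[-1,[0,0,0],-0.14],[-1,[0,0,0],-0.14],[-1,[0,0,0],-0.14],[-1,[0,0,0],-0.154]]}}

```text
t: 11.8
tool_pos: [0.4415, 0.1138, 0.3697]
orientation: [2.128, 2.311, 0.0]
force: [-0.7, 0.1, -1.2]
opening: 0.0227
```

{"op": "send_rows", "data": {"targets": [[-1,[-20,5,0],0],[-1,[-40,11,0],0],[-1,[-40,11,0],0],[-1,[-40,11,0],0],[-1,[-40,11,0],0],[-1,[-40,11,0],0],[-1,[-40,11,0],0],[-1,[-40,11,0],0],[-1,[-40,11,0],0],[-1,[-25,7,0],0],[-1,[-10,2,0],0],[-1,[0,0,0],0]]}}

```text
t: 13.0
tool_pos: [0.5719, -0.2531, 0.3688]
orientation: [-2.135, -2.303, 0.0]
force: [0.1, 0.3, -1.5]
opening: 0.0225
```

Run:
```python
from h import *
for n in ['wrist','side','scene']:
    c=optics.read_camera(n);save(c,n+'9.png')
st=robot.read_state();print(st['t'],st['tool_pos'],Rm(st['orientation']).round(3),st['q'].round(2),st['opening'])
```

```text
13.15 [ 0.57199092 -0.25095384  0.3700997 ] [[-0.078  0.997  0.   ]
 [ 0.997  0.078  0.   ]
 [ 0.     0.    -1.   ]] [-0.5   0.2   1.1   0.    1.84 -0.57] 0.02244436516312845
```

View pics/wrist9.png

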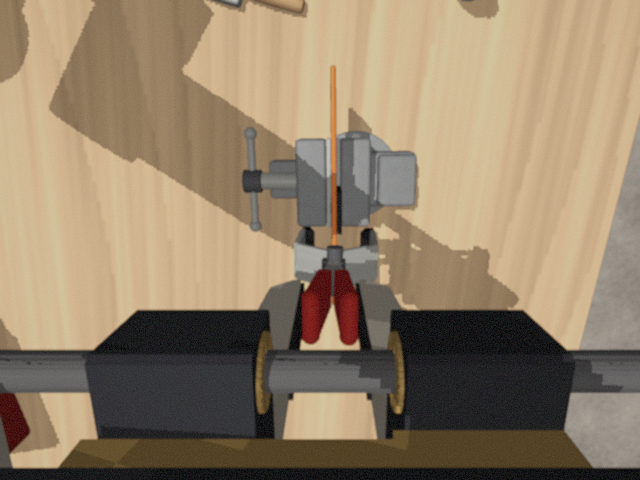

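View pics/side9.png

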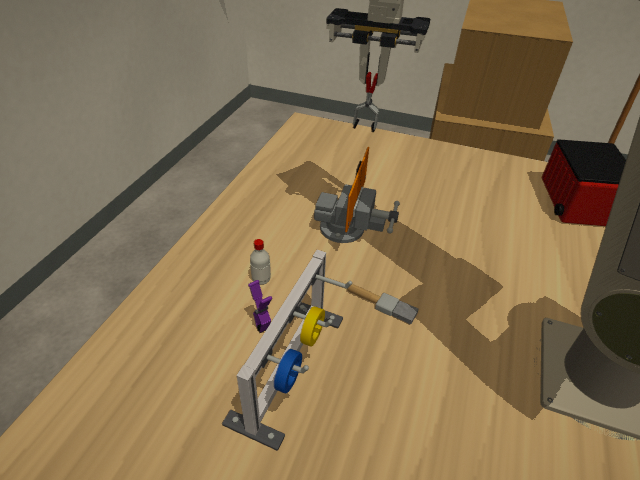

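View pics/scene9.png

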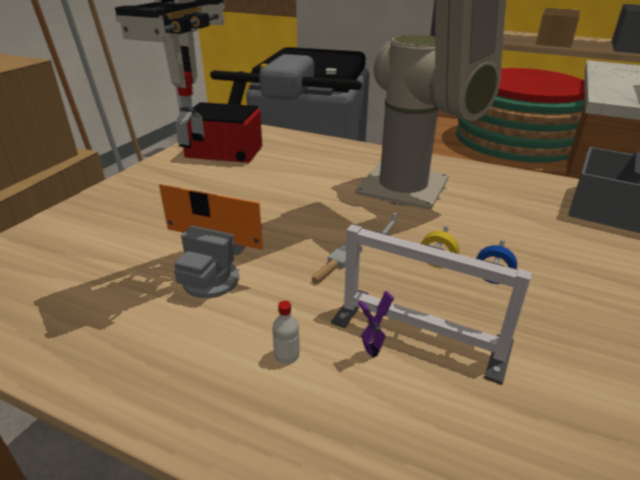

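Run:
```python
import cv2
im=cv2.imread('pics/wrist9.png')
a=im[60:160,290:390];b=im[170:270,285:385]
cv2.imwrite('pics/w9.png',cv2.hconcat([cv2.resize(x,(400,600) if 0 else (400,400),interpolation=2) for x in (a,b)]))
```

```text
(no output)
```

View pics/w9.png

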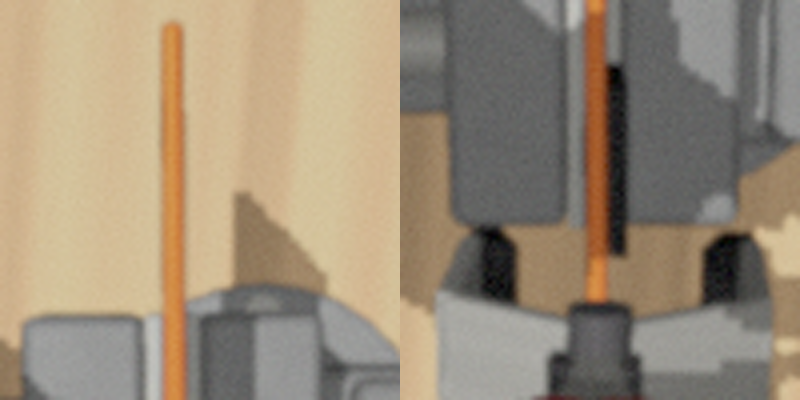

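Run:
```python
from h import *
c=optics.read_camera('wrist');st=robot.read_state();T=Rm(st['orientation']);p=np.array(st['tool_pos'])
# nominal: use measured camera pose
a=plane(c,(333,66),.19);b=plane(c,(334.25,215),.19);d=b-a;print('panel pts',a,b,'yaw of -y',np.degrees(np.arctan2(d[0],-d[1])))
l=[plane(c,(336.75,r),.19) for r in(186.2,233.7)];print('patch ends',l,np.linalg.norm(l[0]-l[1]));m=(l[0]+l[1])/2;print('mid',m)
print('mid in tool mm',(T.T@(m-p)*1e3).round(1))
for h in (70,76,83):
  for u in ((314.5,237),(361.2,237)): 
    q=plane(c,u,p[2]-h/1e3);print(h,(T.T@(q-p)*1e3).round(1))
# bar centres
for n,(x0,y0,w) in {'side':(330,60,90),'scene':(150,60,90)}.items():
    im=cv2.imread(f'pics/{n}9.png')[y0:y0+w,x0:x0+w];cv2.imwrite(f'pics/{n}9c.png',cv2.resize(im,(400,400),interpolation=3))
cv2.imwrite('pics/c9.png',np.hstack([cv2.imread('pics/side9c.png'),cv2.imread('pics/scene9c.png')]))
```

```text
panel pts [ 0.56530899 -0.12367218  0.19      ] [ 0.57665118 -0.25145523  0.19      ] yaw of -y 5.072354436575792
patch ends [array([ 0.57678157, -0.22468247,  0.19      ]), array([ 0.58042441, -0.26907932,  0.19      ])] 0.04454604297968425
mid [ 0.57860299 -0.2468809   0.19      ]
mid in tool mm [  3.4   6.7 180.3]
70 [ 6.1 -9.7 70. ]
70 [ 6. 21. 70.]
76 [  4.5 -10.   76. ]
76 [ 4.5 21.4 76. ]
83 [  2.8 -10.3  83. ]
83 [ 2.7 22.  83. ]
```

View pics/c9.png

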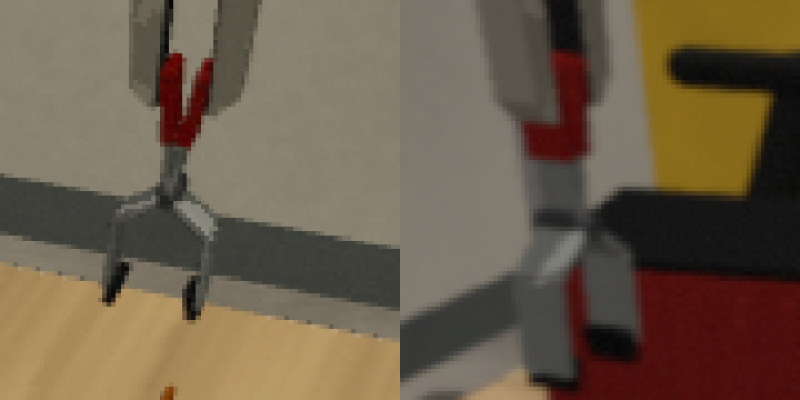

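Run:
```python
from h import *
S=optics.read_camera('scene');D=optics.read_camera('side');p=np.array([.572,-.251,.3695])
for a,b in (((184.2,145),(356.3,123.5)),((197.3,136.7),(373.4,127))): 
    x,e=tri([(S,a),(D,b)]);print(x,e,x-p)
for x in (p+[.005,0,-.076+.054],p+[.0,0,.037]): print(proj(S,x),proj(D,x))
# side: pivot at
print((172/4.44+330,190/4.44+60))
```

```text
[ 0.5974657  -0.25260663  0.29215021] [array([0.2, 0.4]), array([ 0.1, -0.4])] [ 0.0254657  -0.00160663 -0.07734979]
[ 0.55810642 -0.25325129  0.29288694] [array([0.5, 1. ]), array([ 0.2, -0.9])] [-0.01389358 -0.00225129 -0.07661306]
[187.89350036 111.36289048] [367.59927405 101.5478997 ]
[184.59892128  75.80615126] [372.90992945  74.67942042]
(368.73873873873873, 102.7927927927928)
```

{"op": "send_rows", "data": {"targets": [[-1,[1,1,15],-0.005],[-1,[0,0,25],0],[-1,[0,0,20],0],[-1,[0,0,12],0],[-1,[0,0,8],0],[-1,[0,0,0],0],[-1,[0,0,0],0]]}}

```text
t: 14.0
tool_pos: [0.5732, -0.2512, 0.2907]
orientation: [2.127, 2.31, 0.001]
force: [0.2, 0.5, -0.9]
opening: 0.0226
```

```bash
cat > l2.py <<'E'
from h import *
import sys
t=sys.argv[1]
st=robot.read_state();print(st['t'],st['tool_pos'],st['force'],st['opening'])
b=optics.read_camera('scene');c=optics.read_camera('wrist');d=optics.read_camera('side')
for n,x in(('scene',b),('wrist',c),('side',d)): save(x,n+t+'.png')
f=lambda c,x0,y0,w:cv2.resize(c['color'][y0:y0+w,x0:x0+w][:,:,::-1],(400,400),interpolation=2)
cv2.imwrite(f'pics/a{t}.png',np.hstack([f(b,150,130,100),f(d,310,90,100)]))
cv2.imwrite(f'pics/b{t}.png',cv2.resize(c['color'][150:350,235:435][:,:,::-1],(600,600),interpolation=2))
E
python3 l2.py 10
```

```text
14.0 [ 0.57322917 -0.25120679  0.29071464] [ 0.17640584  0.47404692 -0.93754345] 0.02261221743707765
```

View pics/a10.png

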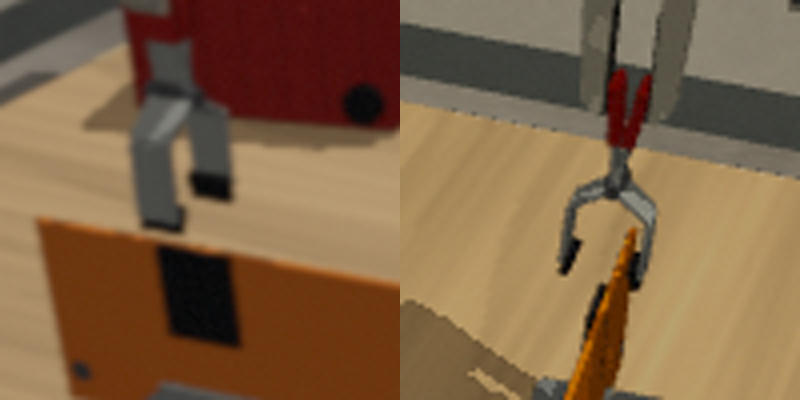

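View pics/b10.png

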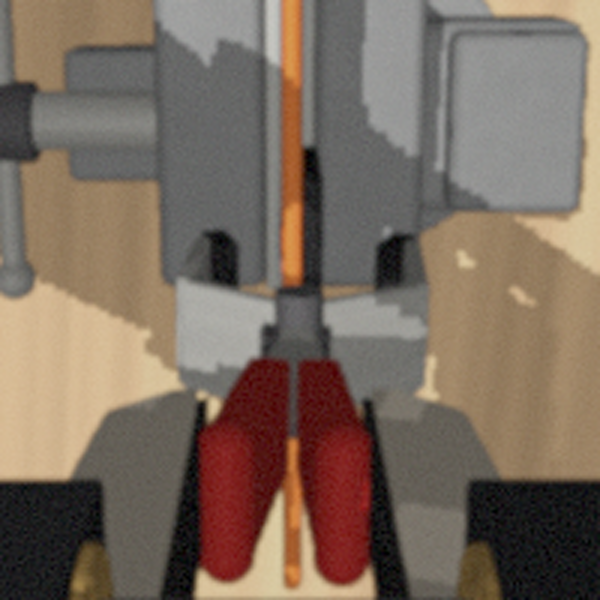

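{"op": "send_rows", "data": {"targets": [[-1,[0,0,8],0],[-1,[0,0,10],0],[-1,[0,0,7],0],[-1,[0,0,0],0]]}}

```text
t: 14.55
tool_pos: [0.572, -0.2507, 0.2622]
orientation: [-2.126, -2.308, 0.001]
force: [-0.1, -0.0, -2.1]
opening: 0.0223
```

```bash
python3 l2.py 11
```

```text
14.55 [ 0.57200595 -0.25069947  0.26215767] [-0.10749568 -0.02369568 -2.143682  ] 0.022255620149639697
```

View pics/a11.png

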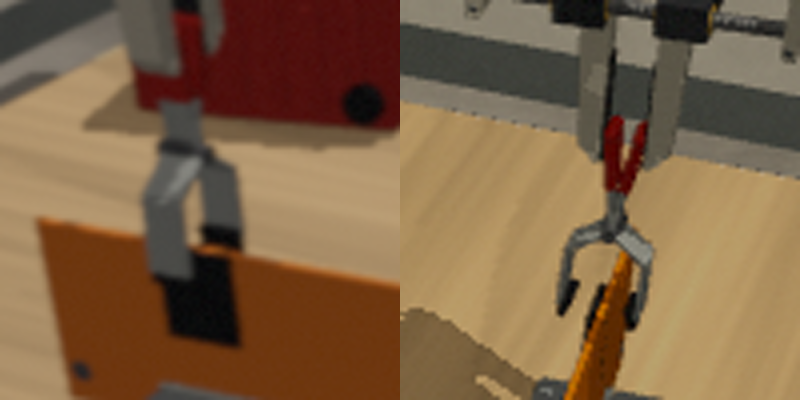

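View pics/b11.png

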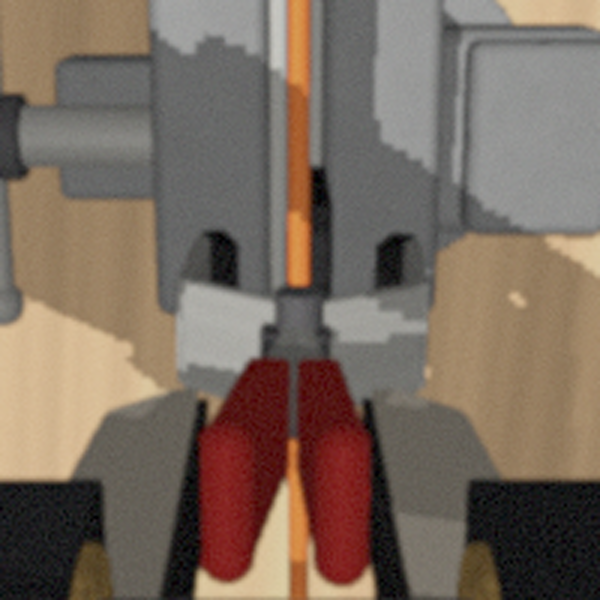

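{"op": "send_rows", "data": {"targets": [[-1,[0,0,7],0],[-1,[0,0,8],0],[-1,[0,0,6],0],[-1,[0,0,0],0],[-1,[0,0,0],0]]}}

```text
t: 15.2
tool_pos: [0.5727, -0.2511, 0.2432]
orientation: [-2.128, -2.31, 0.0]
force: [-0.4, -1.0, -1.4]
opening: 0.0225
```

```bash
python3 l2.py 12
```

```text
15.2 [ 0.57270037 -0.25105942  0.2432231 ] [-0.44915618 -0.95802302 -1.37146402] 0.022488189209841806
```

View pics/a12.png

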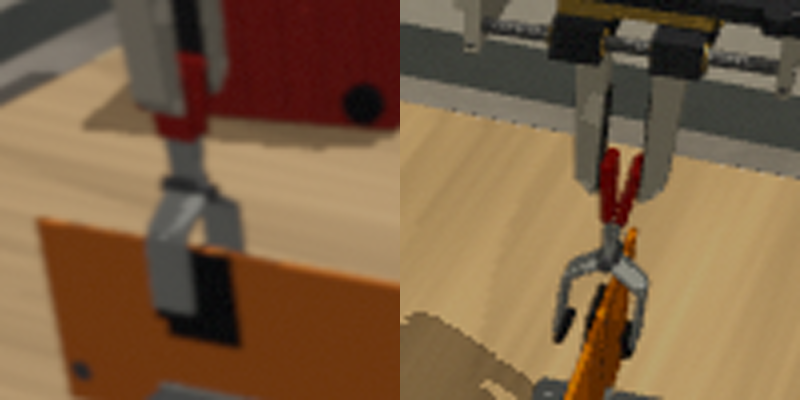

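View pics/b12.png

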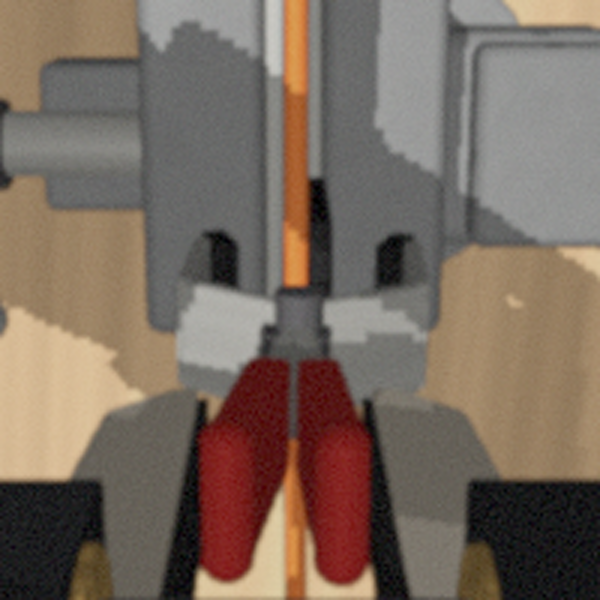

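Run:
```python
from h import *
S=optics.read_camera('scene');D=optics.read_camera('side')
M=R.from_euler('z',.083).as_matrix();o=np.array([.5780,-.2507,.19])
f=lambda c,x0,y0:(cv2.resize(c['color'][y0:y0+100,x0:x0+100][:,:,::-1],(600,600),interpolation=2))
for c,x0,y0,n in((S,150,150,'S'),(D,310,110,'D')):
    im=f(c,x0,y0)
    def P(q,col):
        u=(proj(c,o+M@np.array(q))-[x0,y0]+.5)*6;cv2.circle(im,tuple(u.astype(int)),4,col,-1)
    for y in(-.02,.02):
        for z in(0,-.05): P((.005,y,z),(0,255,0))
    for y in (-.011,.011):
        for z in (-.018,-.032): P((.023,y,z),(255,0,255)); P((.017,y,z),(255,255,0))
    if n=='D':
        for y in (-.011,.011):
            for z in (-.018,-.032): P((-.017,y,z),(0,255,255))
    cv2.imwrite(f'pics/f{n}.png',im)
```

```text
(no output)
```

View pics/fS.png

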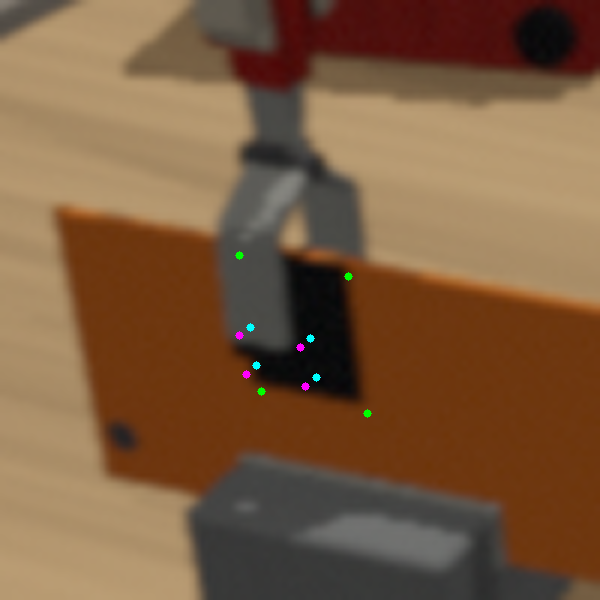

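View pics/fD.png

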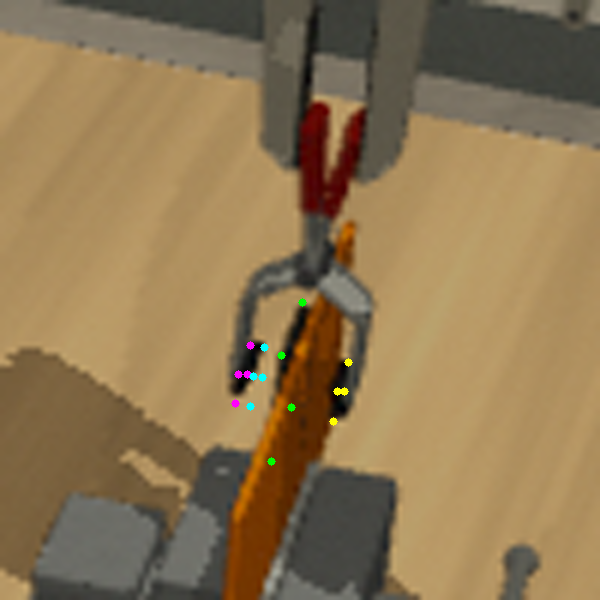

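{"op": "send_rows", "data": {"targets": [[-1,[1.5,-0.5,1],0],[-1,[0,0,0],0],[-1,[0,0,0],0],[-1,[0,0,0],0],[-1,[0,0,0],0]]}}

```text
t: 15.95
tool_pos: [0.5723, -0.2497, 0.2427]
orientation: [2.129, 2.311, 0.0]
force: [-0.3, 0.4, -1.5]
opening: 0.0228
```

```bash
python3 l2.py 13
python3 - <<'E'
from h import *
st=robot.read_state();print(st['t'],st['dq'].round(3),st['force'],st['opening'])
a=cv2.imread('pics/side13.png');b=cv2.imread('pics/scene13.png');cv2.imwrite('pics/full13.png',np.hstack([cv2.resize(x,(400,300),interpolation=3) for x in(b,a)]))
E
```

```text
15.95 [ 0.57230401 -0.24974602  0.24265801] [-0.34949743  0.41116106 -1.53476722] 0.022769229282389218
16.1 [-0.002 -0.    -0.001 -0.     0.     0.   ] [-0.66761416 -0.56759885 -1.19545282] 0.022810296097049463
```

View pics/a13.png

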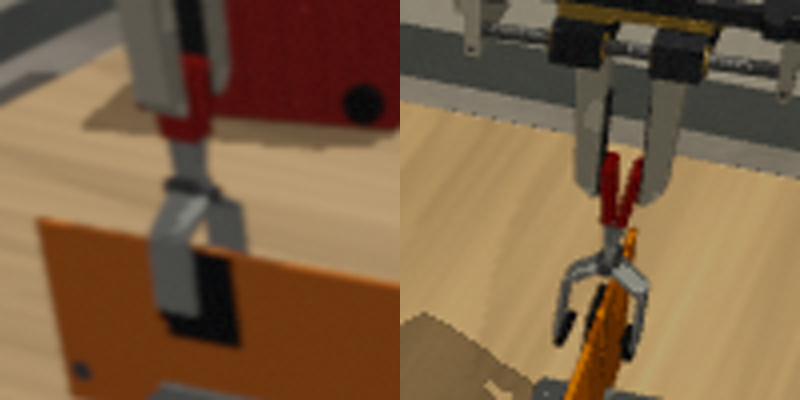

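View pics/b13.png

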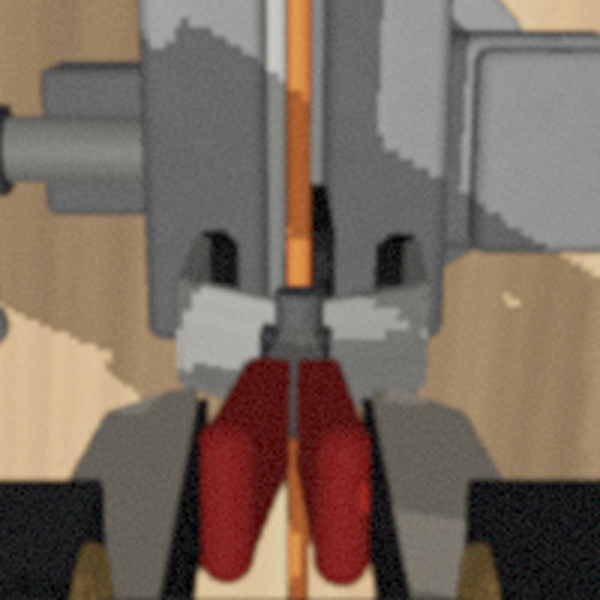

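View pics/full13.png

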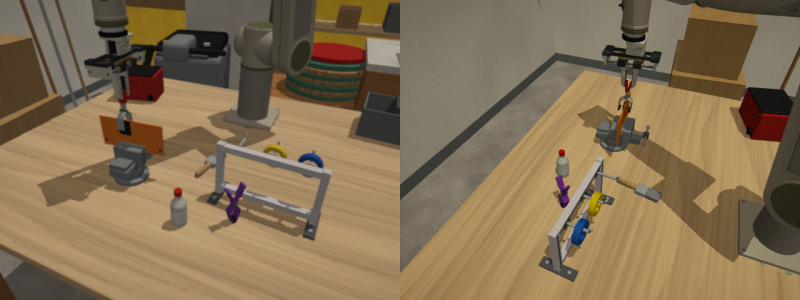

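The pads straddle the panel and patch with a visible gap on both sides. The wrist force is only the clamp's weight, and the bystanders have not moved. I'm handing in.

```bash
python3 -c "
from plant import ticket
print(ticket.close_job())"
```

```text
the job is handed in; nothing more can be done
None
```

The red clamp is held open over the orange panel at the middle of the black patch, one jaw on each side, and the job is handed in at 16.1 s of the 38 s allowed. I took it off its peg with a light 7 N pinch. The rest of the order was as you asked: squeezed open at 30 N, turned 97° and brought down.

**What the last checks showed:**
- **Open:** the gripper opening reads 22.8 mm, against a nominal 24 mm at the stop, so the jaws are fully spread.
- **Centring:** the pads sit within about 1 mm of centred across the panel and patch. They are about 1–2 mm off along the edge and in height, judged half-way down the patch (about 0.165 m).
- **No contact:** a gap shows on both sides in the pictures. The wrist force is only 1–2 N, about the clamp's weight, and the arm is still.
- **Bystanders:** the tape rolls, glue bottle and brush look where they were.

**What failed or disagreed:**
- **First pinch:** it was too shallow. The visible fingertips sit about 19 mm behind the stated tool point, so the clamp tipped on its peg. I reopened, it swung back, and the deeper second pinch held.
- **Roll:** the clamp hangs rolled about 2.4° in the grip. I moved the tool sideways so the pads are still centred.
- **Scene camera:** it disagreed with the other views by about 1.7 pixels, within its calibration.

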